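# Pack the hanging foot of a tube roller mixer

### The job

The tube roller mixer rocks because its front right foot hangs in the air past the edge of the stone slab. From the front, slide a flat packer in under that foot, or both stacked if one leaves more gap than the wedge can fill, then push the tapered wedge in on top of them, thin end first, until you feel it go tight and the foot bears on it, without jacking the mixer up. Finish while still gripping the wedge and holding it pushed in, and leave the other things on the bench alone.

Things in the scene. Friction and masses are not known exactly. Their poses are not given: they have to be found in the camera images.
- foot_under (a point): centre of the underside of the hanging front right foot (grey rubber, 24 mm across, 13 mm high; right as the robot sees it). Its height above the bench (z = 0) is the gap: 13 to 27 mm, different every time. x points away from the robot, square to the mixer's front: the way packers and wedge go in; y to the left along the front; z up. The mixer's front face is at x = -18 mm here; in front and to the right the bench is free
- mixer (a joint): how far the mixer is rocked about its two steady feet, rad: 0 as found, positive with the hanging foot raised (0.0057 rad per mm), negative with it pressed down. It is springy: the foot resists with about 6 N per mm either way
- flat1_center (a point): first flat packer: grey plastic, 160 x 36 x 8 mm, lying flat on the bench, 50 g; this point is its centre, half-way up; x along its length, y across its width, z up
- flat2_center (a point): second flat packer, just like the first; its centre, half-way up. A gap of 13 to 20 mm takes one packer under the wedge, 20 to 27 mm takes both (near 20 mm either does); a packer that is not needed stays on the bench
- wedge_center (a point): the wedge: grey plastic, 160 x 36 mm, flat underside, 60 g, lying flat, thin end roughly away from the robot. Centre of length and width, 7 mm above the underside; x along it to the thin end, y across, z up. Its rear 100 mm (x -80 to +20 mm) is 14 mm thick; from there the top slopes down 1 in 5 to 2 mm at the thin end (x = +80 mm). Low grip ribs across the top of the thick end
- wedge_tip (a point): middle of the wedge's thin end, 1 mm above its underside, 80 mm along x from its centre; axes as the wedge
- mixer_left (a point): the white tube roller mixer, 430 mm long, 250 mm deep; its body begins 12 mm above the foot's underside, is 85 mm high and reaches 30 mm to the right of the foot's centre. This point: the underside of its front left foot, 370 mm to the left of foot_under. Its rear right foot, 200 mm behind the hanging one, is already packed and is left alone
- slab: the pale stone slab, fixed, top level with foot_under; its origin and axes are those of foot_under. Its edge lies 75 mm to the left of the foot (y = +75 mm) and its front 50 mm forward of the foot (x = -50 mm)
- wash_bottle: white wash bottle, 64 mm across, 170 mm high, to be left alone; its origin is the centre of its underside
- tip_box: pipette tip box, 85 x 122 x 62 mm, to be left alone; its origin is the centre of its underside
- tube_rack: white rack of capped tubes, 65 x 200 x 90 mm, to be left alone; its origin is the centre of its underside
Things that resemble listed ones, but are neither listed nor needed, are in the scene too. What is shaped like the part that bears flat2_center but blue, pink or red is not meant.

How it is judged:
At the end, for the whole second after the job is handed in: The wedge lies flat under the foot, thin end 3 mm or more past its centre and within 22 mm sideways, carries it with over 2 N, presses on a packer and a packer on the bench (over 1.5 N), foot raised under 4 mm (0.023 rad), wedge still and gripped (contact force between each of mixer, the fingers and wedge above 2 N and (contact force between wedge and flat1 above 1.5 N or contact force between wedge and flat2 above 1.5 N) and contact force between any of flat1, flat2 and table above 1.5 N and x of wedge_tip in the frame of foot_under above 0.003 m and y of wedge_tip in the frame of foot_under between -0.022 and 0.022 m and angle between wedge's own z axis and vertical below 0.12 rad and value of joint mixer below 0.023 rad and linear speed of wedge below 0.01 m/s); the arm keeps its last pose, push and grip.
It fails at once if the wash bottle, the tip box or the tube rack is shifted by more than 20 mm or tipped (distance of any of wash_bottle, tip_box, tube_rack from where it was at the start of the episode above 0.02 m or angle between any of wash_bottle, tip_box, tube_rack's own z axis and vertical above 0.3 rad).
It fails at once if the mixer is jacked up: the foot raised more than about 5 mm (0.030 rad) (value of joint mixer above 0.03 rad).
It fails at once if the mixer is shoved by more than 40 N (contact force between the arm and mixer above 40 N).
It also fails if it takes over 70 s, if anything falls off the work surface, if the arm or the gripper's body presses on something with over 40 N, if the wrist force passes 120 N, or if a joint passes its speed limit or range.

### The arm

A 7-joint arm with a two-finger parallel gripper is mounted at the origin on the work surface. World frame = base frame: x ahead of the robot, y to its left, z up, the work surface at z = 0. Lengths are in m, angles in rad, forces in N, time in s.
With the tool pointing down it reaches from about 0.425 to 0.925 m from the base axis. Payload 6.8 kg.
Tool frame: the origin (TCP) lies on the centre line of the jaws, within the pads' length; the fingertips stand 19 mm ahead of it and the grasp point (between the pads) is the TCP; z points along the fingers, y is the line along which they close (so a half turn about z gives the same grasp; the last joint's range is limited). The gripper opens to 85 mm and grips with 20 to 120 N. Pads are 22 mm wide; open, the fingers measure 114 mm over their backs; the gripper's body (76 mm by 85 mm) begins 54 mm behind the grasp point. The pads swing forward as they close: fully open they stand 13 mm farther back than shut.
Start: joints at [1.038, 0.477, 0.022, 1.555, -0.011, 1.109, -0.083], TCP at [0.278, -0.615, 0.25] pointing down, gripper open.
Joint ranges: [-2.96, 2.96], [-0.34, 2.1], [-1.41, 1.46], [0.24, 2.44], [-1.37, 4.51], [0.17, 1.92], [-2.96, 2.96]. Speed limits (rad/s): [2.39, 2.39, 3.14, 3.14, 3.14, 3.14, 3.14].

### API

Orientations are given as a rotation vector (axis times angle).
In Python, from bench import r gives the robot as it stands. The module is installed in compiled form; this text tells all that it offers.
- The arm moves only by the tool arm_command, never from a script. Its argument "rows" is a list of rows, each an object of numbers: "fingers": the opening, from -1 (shut) to 1 (fully open); "x", "y", "z": the shift along the tool's x, y, z in m; "ax", "ay", "az": the turn, a rotation vector about the tool's x, y, z in degrees. In form: [{"fingers": .., "x": .., "y": .., "z": .., "ax": .., "ay": .., "az": ..}, ...]. A call has 1 to 10 rows; each row shifts and turns the commanded pose from where the row before left it, along the tool's axes as they then stand; what a row does not reach is not made up. A row lasts 1/12 s, in which the tool goes at most 41.7 mm and 7.16 degrees, less where a joint would pass 70% of its speed; a pose out of reach is approached as far as the arm can. A call is refused whole if a number of a shift passes 0.0417 or a number of a turn 7.16, either way. A call with a gripper value outside its range is refused whole. The fingers move at their own pace and stop on an object; "grip_force" is the grip in N (left out, the last holds). Time passes only in rows, so rows that do not move let the fingers close. It gives the time, the measured TCP pose, the force, the opening and the grip force at its end, in the units of the state.
- r.get_obs(): the state, without advancing time (a new reading comes with each control period).
- r.grab_frame(name): name is "scene" or "top"; returns a dict with "frame" (480x640x3 uint8, red, green, blue), "depth" (480x640 float32, m along the optical axis (not along the pixel's ray), 0 where there is no reading), "K" (3x3 intrinsics, pixels), "world_from_camera" (4x4, takes a point from camera to world coordinates). Camera axes: x right, y down, z forward; pixel columns grow to the right and rows downward; lengths in m; the calibration is good to about 2 mm. A picture is of the moment at which its call begins.
- r.hand_in(): hands the job in; it is judged then, once.
The state is a dict: "clock": time; "joints": joint angles; "qvel": joint speeds; "tau": joint torques, N m; "tcp_pos": TCP position; "orientation": TCP orientation; "contact_force": force on the tool from outside, world axes, zero at the start; "moment": the same for the moment, N m; "grip_width": finger opening in m; "gripper_force": force on a finger pad.
Only numpy, scipy, OpenCV 4.12 (cv2) and the standard library are available. Lean on these libraries where they do the work, as an engineer would, in place of code of your own. Each camera call takes 0.05 s, during which the arm holds its last target. There are 200 camera calls.

## Working session

There is one attempt and no reset: what is moved stays moved. The work goes in short steps, Python scripts to look and compute and a tool call to move; the robot and the scene stay as the last step left them, time stands still between calls to the robot, and variables do not carry over. Pictures are saved under pics/ and viewed, at most 10 in all, crops included, and the job is handed in when it is done.

Besides the shell and the picture viewer there is one more tool, called after "Call:" as name(argument=value, ...), one argument or row to a line, values as JSON. arm_command: Moves the arm, as the interface text tells. Its arguments: {"type":"object","properties":{"rows":{"type":"array"},"grip_force":{"type":"number"}},"required":["rows"]}

```bash
mkdir -p pics; ls
python3 - <<'E'
from bench import r
import cv2,numpy as np
o=r.get_obs();print({k:np.round(v,3) for k,v in o.items()})
for n in("scene","top"):
    f=r.grab_frame(n);np.savez(f"{n}0.npz",**f)
    cv2.imwrite(f"pics/{n}0.png",f["frame"][:,:,::-1]);print(n,f["K"].round(1),f["world_from_camera"].round(3))
E
```

```text
pics
{'clock': np.float64(0.0), 'joints': array([ 1.038,  0.478,  0.022,  1.556, -0.011,  1.109, -0.083]), 'qvel': array([ 0.   ,  0.001,  0.001, -0.001,  0.   ,  0.   , -0.002]), 'tau': array([ 0.0000e+00, -5.9645e+01,  1.6090e+00, -2.8120e+01,  1.3000e-02,
        9.0000e-03, -0.0000e+00]), 'tcp_pos': array([ 0.278, -0.615,  0.249]), 'orientation': array([-3.069e+00, -6.620e-01,  1.000e-03]), 'contact_force': array([-0.871,  0.182, -0.058]), 'moment': array([-0.003, -0.016, -0.022]), 'gripper_force': np.float64(0.0), 'grip_width': np.float64(0.085)}
scene [[587.8   0.  315. ]
 [  0.  587.8 237.6]
 [  0.    0.    1. ]] [[-0.084  0.629 -0.773  1.598]
 [ 0.996  0.057 -0.063  0.079]
 [ 0.004 -0.775 -0.632  0.904]
 [ 0.     0.     0.     1.   ]]
top [[614.4   0.  323.3]
 [  0.  614.4 261. ]
 [  0.    0.    1. ]] [[ 0.008 -0.998  0.056  0.472]
 [-1.    -0.007  0.01  -0.011]
 [-0.01  -0.056 -0.998  1.688]
 [ 0.     0.     0.     1.   ]]
```

View pics/scene0.png

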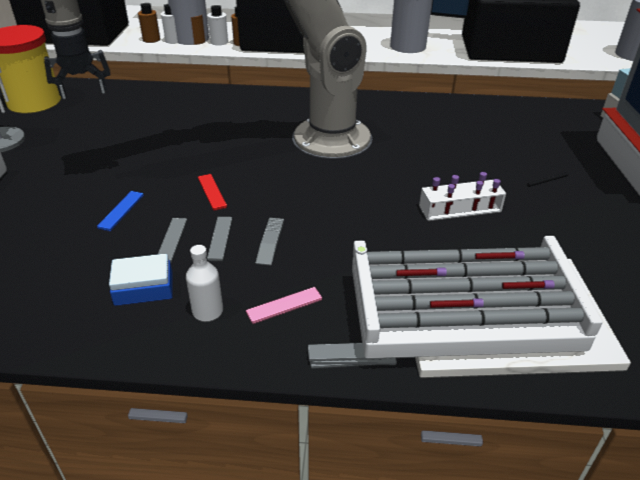

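View pics/top0.png

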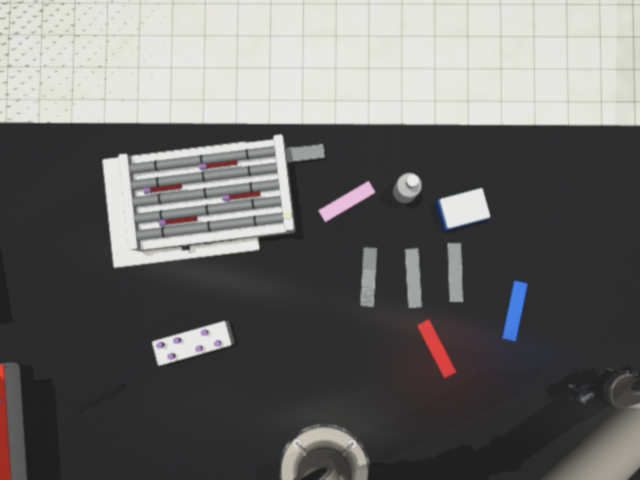

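The top view shows three grey strips: (369,277), ribbed at its lower end, so it's the wedge; and the plain ones at (413,278) and (455,272), the flat packers. The grey strip at (305,154) is the packer already under the rear foot. The blue, red and pink strips are decoys. The mixer's front right corner is near (290,233) and the slab's front right corner near (259,247). Next I'll measure these and confirm them in a crop.

```bash
cat > h.py <<'E'
import numpy as np,cv2
def ray(f,u,v,z):
    T=f["world_from_camera"];K=f["K"]
    d=T[:3,:3]@np.linalg.inv(K)@np.array([u,v,1.]);o=T[:3,3]
    return o+d*(z-o[2])/d[2]
def cloud(f):
    K=f["K"];T=f["world_from_camera"];d=f["depth"]
    v,u=np.mgrid[:480,:640]
    P=np.stack([(u-K[0,2])/K[0,0]*d,(v-K[1,2])/K[1,1]*d,d],-1)
    return P@T[:3,:3].T+T[:3,3]
def strips(f,zs,box):
    """grey low-saturation strips in box (u0,v0,u1,v1)"""
    u0,v0,u1,v1=box;im=f["frame"][v0:v1,u0:u1]
    m=((im.max(2)>75)&(im.max(2).astype(int)-im.min(2)<40)).astype(np.uint8)
    out=[]
    for c in cv2.findContours(m,cv2.RETR_EXTERNAL,cv2.CHAIN_APPROX_NONE)[0]:
        if cv2.contourArea(c)<300: continue
        w=np.array([ray(f,p[0]+u0,p[1]+v0,zs)[:2] for p in c[:,0]],np.float32)
        out.append((c.reshape(-1,2).mean(0)+[u0,v0],cv2.minAreaRect(w*1000)))
    return out
E
python3 - <<'E'
from h import *
np.set_printoptions(suppress=True,precision=4)
f=dict(np.load("top0.npz"));g=dict(np.load("scene0.npz"))
for c,(ce,s,a) in strips(f,0.008,(340,235,480,315)): print(c,np.round(ce,1),np.round(s,1),round(a,2))
P=cloud(f)
for n,(u0,v0,u1,v1) in dict(slab=(112,190,118,240),slabfront=(150,256,180,259),bench1=(300,260,340,300),bench2=(110,280,180,310),f1=(410,260,416,295),f2=(453,255,458,290),wthick=(366,285,371,300)).items():
    q=P[v0:v1,u0:u1].reshape(-1,3);print(n,np.median(q,0),q[:,2].std())
Q=cloud(g)
for n,(u0,v0,u1,v1) in dict(slab=(425,356,600,360),slab2=(603,345,612,355),bench=(100,350,280,370),bench2=(320,200,400,220)).items():
    q=Q[v0:v1,u0:u1].reshape(-1,3);print(n,np.median(q,0),q[:,2].std())
a=cv2.resize(f["frame"][220:320,340:480],None,fx=5,fy=5,interpolation=2)
b=cv2.resize(f["frame"][225:275,100:300],(700,175),interpolation=2)
A=np.zeros((595,700,3),np.uint8);A[:500]=a[:500];cv2.imwrite("pics/c1.png",np.vstack([a[75:475],b])[:,:,::-1])
E
```

```text
[412.9718 277.5563] [ 521.4 -239. ] [164.5  40.3] 3.45
[368.234  276.7305] [ 523.6 -116.9] [ 40.4 164.5] 86.89
[454.7958 272.0423] [ 538.5 -353. ] [164.6  40.5] 1.76
slab [0.6884 0.5787 0.0216] 0.00407108377446424
slabfront [0.5727 0.4381 0.0222] 0.003947926667610301
bench1 [ 0.5142  0.0155 -0.0008] 0.09433950647114914
bench2 [ 0.4711  0.4971 -0.0008] 0.11038131643547222
f1 [ 0.5238 -0.2379  0.0071] 0.003918183819819837
f2 [ 0.5383 -0.3536  0.0079] 0.12672541211542043
wthick [ 0.4818 -0.116   0.0132] 0.19213934780360015
slab [0.8474 0.3946 0.0228] 0.06641656837744891
slab2 [0.8107 0.5817 0.022 ] 0.0015828003427928736
bench [ 0.8886 -0.2202  0.001 ] 0.05416625135502571
bench2 [0.3694 0.0935 0.0006] 0.08411498282623897
```

View pics/c1.png

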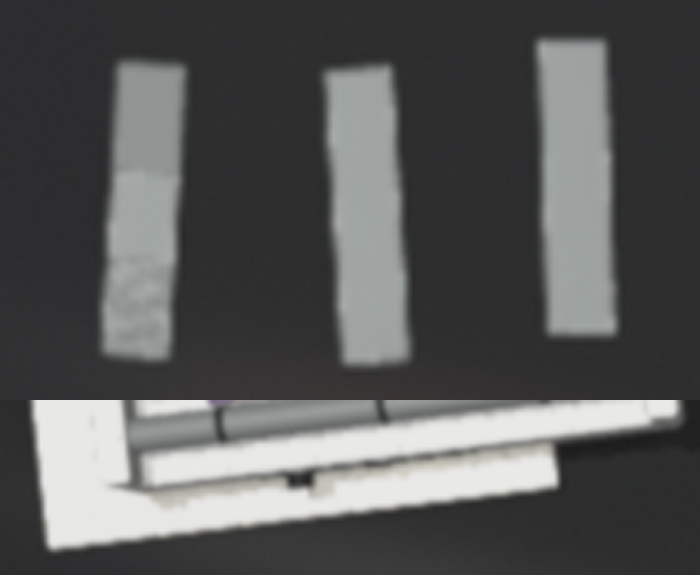

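The crop confirms it: the left strip is the wedge, with ribs at the near end and the dark slope at the far end, and the other two are plain packers. The slab top is at about 22 mm, so both packers are needed. Next I'll fit the mixer frame.

```bash
cat >> h.py <<'E'
def line(f,pts,z):
    w=np.array([ray(f,u,v,z)[:2] for u,v in pts],np.float32)
    vx,vy,x,y=cv2.fitLine(w,cv2.DIST_HUBER,0,.001,.001).ravel()
    return np.array([x,y]),np.array([vx,vy])
def cross(a,b):
    t=np.linalg.solve(np.c_[a[1],-b[1]],b[0]-a[0]);return a[0]+a[1]*t[0]
E
python3 - <<'E'
from h import *
np.set_printoptions(suppress=True,precision=4)
f=dict(np.load("top0.npz"))
m=f["frame"].min(2)>110
z=.022
front=[(u,200+np.flatnonzero(m[200:300,u]).max()+.5) for u in range(120,254)]
right=[(200+np.flatnonzero(m[v,200:300]).max()+.5,v) for v in range(243,248)]
L=line(f,front,z);print("slab front",L,"yaw(deg) of +x",np.degrees(np.arctan2(L[1][1],L[1][0])))
print("corner right pts",right)
ex=np.array([-L[1][1],L[1][0]]);ex*=np.sign(ex[0]);ey=np.array([-ex[1],ex[0]])
c=np.array([ray(f,right[k][0],right[k][1],z)[:2] for k in range(len(right))])
yc=np.median(c@ey);xc=L[0]@ex
foot=ex*(xc+.05)+ey*(yc-.075);print("foot by slab",foot,"ex",ex)
# mixer body top right edge, z=.119
zt=.119
rt=[(270+np.flatnonzero(m[v,270:298]).max()+.5,v) for v in list(range(140,145))+list(range(165,228))]
R=line(f,rt,zt);print("mixer right",R,"y_f",(R[0]-foot)@ey, "dir",R[1]@ex)
fb=[(u,225+np.flatnonzero(m[225:240,u]).max()+.5) for u in range(266,290)]
F=line(f,fb,zt);print("mixer front",F,"x_f",(F[0]-foot)@ex)
P=cloud(f);print("mixer top z",np.median(P[170:225,286:290,2]))
E
```

```text
slab front (array([0.5686, 0.3786], dtype=float32), array([ 0.1299, -0.9915], dtype=float32)) yaw(deg) of +x -82.53799
corner right pts [(np.float64(258.5), 243), (np.float64(258.5), 244), (np.float64(259.5), 245), (np.float64(259.5), 246), (np.float64(259.5), 247)]
foot by slab [0.654  0.1113] ex [0.9915 0.1299]
mixer right (array([0.7384, 0.0931], dtype=float32), array([0.9915, 0.1303], dtype=float32)) y_f -0.029048612462814503 dir 0.99999994
mixer front (array([0.6295, 0.1273], dtype=float32), array([ 0.169 , -0.9856], dtype=float32)) x_f -0.022220776406525204
mixer top z 0.11823273480458474
```

```bash
cat > go.py <<'E'
import sys,numpy as np
from scipy.spatial.transform import Rotation as Ro
from bench import r
FOOT=np.array([.654,.111]);YAW=7.47
def go(x,y,z,psi):
    """tool-frame turn (deg), then shift (mm) in the tool frame after that turn"""
    o=r.get_obs();R=Ro.from_rotvec(o["orientation"])
    G=Ro.from_euler("z",psi,degrees=True)*Ro.from_euler("x",180,degrees=True)
    t=(R.inv()*G).as_rotvec(degrees=True)
    s=G.inv().apply(np.array([x,y,z])-o["tcp_pos"])*1000
    print("t",round(float(o["clock"]),2),"turn",t.round(2),"shift mm",s.round(1),"F",o["contact_force"].round(1),"w",round(float(o["grip_width"])*1000,1),"pos",o["tcp_pos"].round(4))
def part(cx,cy,yaw,off,z):
    a=np.radians(yaw);go(cx+off*np.cos(a),cy+off*np.sin(a),z,yaw)
def foot(xf,yf,z): 
    a=np.radians(YAW);c,s=np.cos(a),np.sin(a)
    go(FOOT[0]+c*xf-s*yf,FOOT[1]+s*xf+c*yf,z,YAW)
E
python3 -c "
from go import *
part(.5214,-.239,3.45,-.06,.06)"
```

```text
t 0.1 turn [-9.000e-02  2.000e-02  2.089e+01] shift mm [ 205.6 -360.2  189.4] F [-1.4  0.8  0.4] w 85.6 pos [ 0.278  -0.6146  0.2494]
```

Call:
arm_command(
  rows=[
    {"az": 7, "fingers": 1},
    {"az": 7},
    {"az": 6.9},
    {"x": 0.02, "y": -0.03},
    {"x": 0.02, "y": -0.03},
    {"x": 0.02, "y": -0.03},
    {"x": 0.02, "y": -0.03},
    {"x": 0.02, "y": -0.03},
    {"x": 0.02, "y": -0.03},
    {"x": 0.02, "y": -0.03},
  ],
  grip_force=40,
)

```text
validation failed for argument at $.ro...
```

Call:
arm_command(
  rows=[
    {"x": 0.016, "y": -0.03, "z": 0.02},
    {"x": 0.016, "y": -0.03, "z": 0.02},
    {"x": 0.016, "y": -0.03, "z": 0.02},
    {"x": 0.016, "y": -0.03, "z": 0.02},
    {"y": -0.03, "z": 0.02},
    {"z": 0.03},
    {"z": 0.03},
    {},
    {},
  ],
)

```text
validation failed for argument at $.ro...
```

```bash
python3 -c "
from go import *
part(.5214,-.239,3.45,-.06,.06)"
```

```text
t 0.1 turn [-9.000e-02  2.000e-02  2.089e+01] shift mm [ 205.6 -360.2  189.4] F [-1.4  0.8  0.4] w 85.6 pos [ 0.278  -0.6146  0.2494]
```

Call:
arm_command(
  rows=[
    {"fingers": 1, "x": 0, "y": 0, "z": 0, "ax": 0, "ay": 0, "az": 7},
    {"fingers": 1, "x": 0, "y": 0, "z": 0, "ax": 0, "ay": 0, "az": 7},
    {"fingers": 1, "x": 0, "y": 0, "z": 0, "ax": 0, "ay": 0, "az": 6.9},
    {"fingers": 1, "x": 0.02, "y": -0.03, "z": 0, "ax": 0, "ay": 0, "az": 0},
    {"fingers": 1, "x": 0.02, "y": -0.03, "z": 0, "ax": 0, "ay": 0, "az": 0},
    {"fingers": 1, "x": 0.02, "y": -0.03, "z": 0, "ax": 0, "ay": 0, "az": 0},
    {"fingers": 1, "x": 0.02, "y": -0.03, "z": 0, "ax": 0, "ay": 0, "az": 0},
    {"fingers": 1, "x": 0.02, "y": -0.03, "z": 0, "ax": 0, "ay": 0, "az": 0},
    {"fingers": 1, "x": 0.02, "y": -0.03, "z": 0, "ax": 0, "ay": 0, "az": 0},
    {"fingers": 1, "x": 0.02, "y": -0.03, "z": 0, "ax": 0, "ay": 0, "az": 0},
  ],
  grip_force=40,
)

```text
clock: 0.93
tcp_pos: [0.4057, -0.3952, 0.25]
orientation: [-3.14, -0.094, 0.001]
contact_force: [1.0, 0.0, 1.0]
grip_width: 0.0851
gripper_force: 0.0
```

Call:
arm_command(
  rows=[
    {"fingers": 1, "x": 0.016, "y": -0.03, "z": 0.02, "ax": 0, "ay": 0, "az": 0},
    {"fingers": 1, "x": 0.016, "y": -0.03, "z": 0.02, "ax": 0, "ay": 0, "az": 0},
    {"fingers": 1, "x": 0.016, "y": -0.03, "z": 0.02, "ax": 0, "ay": 0, "az": 0},
    {"fingers": 1, "x": 0.016, "y": -0.03, "z": 0.02, "ax": 0, "ay": 0, "az": 0},
    {"fingers": 1, "x": 0, "y": -0.03, "z": 0.03, "ax": 0, "ay": 0, "az": 0},
    {"fingers": 1, "x": 0, "y": 0, "z": 0.03, "ax": 0, "ay": 0, "az": 0},
    {"fingers": 1, "x": 0, "y": 0, "z": 0.03, "ax": 0, "ay": 0, "az": 0},
    {"fingers": 1, "x": 0, "y": 0, "z": 0, "ax": 0, "ay": 0, "az": 0},
    {"fingers": 1, "x": 0, "y": 0, "z": 0, "ax": 0, "ay": 0, "az": 0},
  ],
)

```text
clock: 1.68
tcp_pos: [0.4591, -0.2436, 0.0799]
orientation: [-3.139, -0.094, 0.006]
contact_force: [0.3, -0.0, 0.5]
grip_width: 0.0857
gripper_force: 0.0
```

```bash
python3 -c "
from go import *
part(.5214,-.239,3.45,-.06,.06)"
```

```text
t 1.68 turn [-0.09  0.21 -0.02] shift mm [ 2.5 -0.8 19.9] F [ 0.3 -0.   0.5] w 85.7 pos [ 0.4591 -0.2436  0.0799]
```

Call:
arm_command(
  rows=[
    {"fingers": 1, "x": 0.0025, "y": -0.0008, "z": 0.02, "ax": 0, "ay": 0, "az": 0},
    {"fingers": 1, "x": 0, "y": 0, "z": 0.02, "ax": 0, "ay": 0, "az": 0},
    {"fingers": 0.08, "x": 0, "y": 0, "z": 0.018, "ax": 0, "ay": 0, "az": 0},
    {"fingers": 0.08, "x": 0, "y": 0, "z": 0, "ax": 0, "ay": 0, "az": 0},
    {"fingers": 0.08, "x": 0, "y": 0, "z": 0, "ax": 0, "ay": 0, "az": 0},
    {"fingers": 0.08, "x": 0, "y": 0, "z": 0, "ax": 0, "ay": 0, "az": 0},
    {"fingers": 0.08, "x": 0, "y": 0, "z": 0, "ax": 0, "ay": 0, "az": 0},
  ],
)

```text
clock: 2.27
tcp_pos: [0.4639, -0.2438, 0.0247]
orientation: [3.139, 0.093, 0.004]
contact_force: [-0.2, -0.2, 0.2]
grip_width: 0.0459
gripper_force: 0.0
```

Call:
arm_command(
  rows=[
    {"fingers": 0.08, "x": 0, "y": 0, "z": 0.002, "ax": 0, "ay": 0, "az": 0},
    {"fingers": 0.08, "x": 0, "y": 0, "z": 0, "ax": 0, "ay": 0, "az": 0},
  ],
)

```text
clock: 2.43
tcp_pos: [0.4631, -0.2433, 0.0216]
orientation: [3.14, 0.094, 0.002]
contact_force: [-0.7, 0.5, -0.0]
grip_width: 0.0462
gripper_force: 0.0
```

Call:
arm_command(
  rows=[
    {"fingers": 0.08, "x": 0, "y": 0, "z": 0.002, "ax": 0, "ay": 0, "az": 0},
    {"fingers": 0.08, "x": 0, "y": 0, "z": 0, "ax": 0, "ay": 0, "az": 0},
  ],
)

```text
clock: 2.6
tcp_pos: [0.4627, -0.243, 0.0188]
orientation: [3.14, 0.094, -0.0]
contact_force: [0.0, 0.2, 0.3]
grip_width: 0.0463
gripper_force: 0.0
```

Call:
arm_command(
  rows=[
    {"fingers": 0.08, "x": 0, "y": 0, "z": 0.0015, "ax": 0, "ay": 0, "az": 0},
    {"fingers": 0.08, "x": 0, "y": 0, "z": 0, "ax": 0, "ay": 0, "az": 0},
  ],
)

```text
clock: 2.77
tcp_pos: [0.4626, -0.2429, 0.0171]
orientation: [-3.14, -0.094, 0.001]
contact_force: [-0.2, -0.3, 0.2]
grip_width: 0.0463
gripper_force: 0.0
```

Call:
arm_command(
  rows=[
    {"fingers": 0.08, "x": 0, "y": 0, "z": 0.0015, "ax": 0, "ay": 0, "az": 0},
    {"fingers": 0.08, "x": 0, "y": 0, "z": 0, "ax": 0, "ay": 0, "az": 0},
  ],
)

```text
clock: 2.93
tcp_pos: [0.4627, -0.243, 0.0167]
orientation: [-3.14, -0.094, 0.001]
contact_force: [-3.7, 2.3, 13.0]
grip_width: 0.0464
gripper_force: 6.5
```

Call:
arm_command(
  rows=[
    {"fingers": 0.08, "x": 0, "y": 0, "z": 0.0015, "ax": 0, "ay": 0, "az": 0},
    {"fingers": 0.08, "x": 0, "y": 0, "z": 0, "ax": 0, "ay": 0, "az": 0},
  ],
)

```text
clock: 3.1
tcp_pos: [0.4628, -0.243, 0.0166]
orientation: [3.14, 0.094, -0.0]
contact_force: [-7.2, 4.3, 31.4]
grip_width: 0.0465
gripper_force: 15.5
```

Call:
arm_command(
  rows=[
    {"fingers": 0.08, "x": 0, "y": 0, "z": -0.005, "ax": 0, "ay": 0, "az": 0},
    {"fingers": 0.08, "x": 0, "y": 0, "z": 0, "ax": 0, "ay": 0, "az": 0},
    {"fingers": -0.5, "x": 0, "y": 0, "z": 0, "ax": 0, "ay": 0, "az": 0},
    {"fingers": -0.5, "x": 0, "y": 0, "z": 0, "ax": 0, "ay": 0, "az": 0},
    {"fingers": -0.5, "x": 0, "y": 0, "z": 0, "ax": 0, "ay": 0, "az": 0},
    {"fingers": -0.5, "x": 0, "y": 0, "z": 0, "ax": 0, "ay": 0, "az": 0},
  ],
)

```text
clock: 3.6
tcp_pos: [0.463, -0.2432, 0.0196]
orientation: [3.14, 0.094, 0.0]
contact_force: [-1.2, 1.1, 10.2]
grip_width: 0.0345
gripper_force: 39.3
```

Call:
arm_command(
  rows=[
    {"fingers": -0.5, "x": 0, "y": 0, "z": 0, "ax": 0, "ay": 0, "az": 0},
    {"fingers": -0.5, "x": 0, "y": 0, "z": -0.01, "ax": 0, "ay": 0, "az": 0},
    {"fingers": -0.5, "x": 0, "y": 0, "z": -0.02, "ax": 0, "ay": 0, "az": 0},
    {"fingers": -0.5, "x": 0, "y": 0, "z": -0.03, "ax": 0, "ay": 0, "az": 0},
    {"fingers": -0.5, "x": 0, "y": 0, "z": 0, "ax": 0, "ay": 0, "az": 0},
  ],
)

```text
clock: 4.02
tcp_pos: [0.4651, -0.2442, 0.0834]
orientation: [3.138, 0.094, 0.009]
contact_force: [1.0, -0.0, -0.4]
grip_width: 0.0346
gripper_force: 40.6
```

```bash
python3 -c "
from go import *
foot(-.175,0,.08);foot(-.115,0,.08)"
```

```text
t 4.02 turn [ 0.17 -0.32 -4.05] shift mm [  58.5 -327.6    3.4] F [ 1.  -0.  -0.4] w 34.6 pos [ 0.4651 -0.2442  0.0834]
t 4.02 turn [ 0.17 -0.32 -4.05] shift mm [ 118.5 -327.6    3.4] F [ 1.  -0.  -0.4] w 34.6 pos [ 0.4651 -0.2442  0.0834]
```

Call:
arm_command(
  rows=[
    {"fingers": -0.5, "x": 0, "y": 0, "z": 0, "ax": 0, "ay": 0, "az": -4},
    {"fingers": -0.5, "x": 0.006, "y": -0.033, "z": 0, "ax": 0, "ay": 0, "az": 0},
    {"fingers": -0.5, "x": 0.006, "y": -0.033, "z": 0, "ax": 0, "ay": 0, "az": 0},
    {"fingers": -0.5, "x": 0.006, "y": -0.033, "z": 0, "ax": 0, "ay": 0, "az": 0},
    {"fingers": -0.5, "x": 0.006, "y": -0.033, "z": 0, "ax": 0, "ay": 0, "az": 0},
    {"fingers": -0.5, "x": 0.006, "y": -0.033, "z": 0, "ax": 0, "ay": 0, "az": 0},
    {"fingers": -0.5, "x": 0.006, "y": -0.033, "z": 0, "ax": 0, "ay": 0, "az": 0},
    {"fingers": -0.5, "x": 0.006, "y": -0.033, "z": 0, "ax": 0, "ay": 0, "az": 0},
    {"fingers": -0.5, "x": 0.006, "y": -0.033, "z": 0, "ax": 0, "ay": 0, "az": 0},
    {"fingers": -0.5, "x": 0.006, "y": -0.033, "z": 0, "ax": 0, "ay": 0, "az": 0},
  ],
)

```text
clock: 4.85
tcp_pos: [0.4775, 0.06, 0.0793]
orientation: [3.135, 0.204, -0.0]
contact_force: [0.5, 1.5, -0.3]
grip_width: 0.0344
gripper_force: 40.6
```

Call:
arm_command(
  rows=[
    {"fingers": -0.5, "x": 0.004, "y": -0.03, "z": 0, "ax": 0, "ay": 0, "az": 0},
    {"fingers": -0.5, "x": 0, "y": 0, "z": 0.02, "ax": 0, "ay": 0, "az": 0},
    {"fingers": -0.5, "x": 0, "y": 0, "z": 0.01, "ax": 0, "ay": 0, "az": 0},
    {"fingers": -0.5, "x": 0, "y": 0, "z": 0, "ax": 0, "ay": 0, "az": 0},
    {"fingers": -0.5, "x": 0, "y": 0, "z": 0, "ax": 0, "ay": 0, "az": 0},
    {"fingers": -0.5, "x": 0, "y": 0, "z": 0, "ax": 0, "ay": 0, "az": 0},
  ],
)

```text
clock: 5.35
tcp_pos: [0.4779, 0.0873, 0.0495]
orientation: [3.135, 0.2, -0.001]
contact_force: [0.0, -0.6, -1.0]
grip_width: 0.0345
gripper_force: 40.6
```

```bash
python3 -c "
from go import *
foot(-.175,0,.024)
import cv2
f=r.grab_frame('top');cv2.imwrite('pics/t2.png',cv2.resize(f['frame'][200:340,230:430],(800,560))[:,:,::-1])
"
```

```text
t 5.35 turn [ 0.04  0.03 -0.17] shift mm [ 2.7 -0.6 25.5] F [ 0.  -0.6 -1. ] w 34.5 pos [0.4779 0.0873 0.0495]
```

View pics/t2.png

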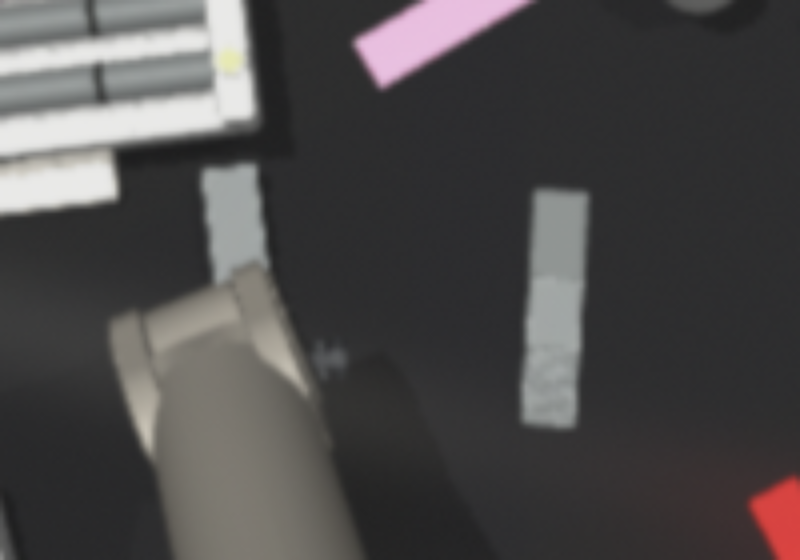

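The packer is held straight in front of the right corner (tip around crop 232,170), between the slab edge and the mixer's right side. Next I'll lower it and slide it in.

Call:
arm_command(
  rows=[
    {"fingers": -0.5, "x": 0.003, "y": -0.0006, "z": 0.015, "ax": 0, "ay": 0, "az": 0},
    {"fingers": -0.5, "x": 0, "y": 0, "z": 0.0105, "ax": 0, "ay": 0, "az": 0},
    {"fingers": -0.5, "x": 0, "y": 0, "z": 0, "ax": 0, "ay": 0, "az": 0},
    {"fingers": -0.5, "x": 0.015, "y": 0, "z": 0, "ax": 0, "ay": 0, "az": 0},
    {"fingers": -0.5, "x": 0.015, "y": 0, "z": 0, "ax": 0, "ay": 0, "az": 0},
    {"fingers": -0.5, "x": 0.015, "y": 0, "z": 0, "ax": 0, "ay": 0, "az": 0},
    {"fingers": -0.5, "x": 0.015, "y": 0, "z": 0, "ax": 0, "ay": 0, "az": 0},
    {"fingers": -0.5, "x": 0, "y": 0, "z": 0.002, "ax": 0, "ay": 0, "az": 0},
    {"fingers": -0.5, "x": 0, "y": 0, "z": 0, "ax": 0, "ay": 0, "az": 0},
  ],
)

```text
clock: 6.15
tcp_pos: [0.5402, 0.0971, 0.0218]
orientation: [3.135, 0.203, -0.0]
contact_force: [-0.7, 0.3, -0.3]
grip_width: 0.0346
gripper_force: 40.6
```

```bash
python3 -c "
from go import *
foot(-.115,0,.0195)
"
```

```text
t 6.15 turn [ 0.01  0.02 -0.07] shift mm [-0.4  1.   2.3] F [-0.7  0.3 -0.3] w 34.6 pos [0.5402 0.0971 0.0218]
```

Now I'll release it and lift: lower 2 mm, open partway, rise.

Call:
arm_command(
  rows=[
    {"fingers": -0.5, "x": 0, "y": 0.001, "z": 0.002, "ax": 0, "ay": 0, "az": 0},
    {"fingers": -0.5, "x": 0, "y": 0, "z": 0, "ax": 0, "ay": 0, "az": 0},
    {"fingers": 0.3, "x": 0, "y": 0, "z": 0, "ax": 0, "ay": 0, "az": 0},
    {"fingers": 0.3, "x": 0, "y": 0, "z": 0, "ax": 0, "ay": 0, "az": 0},
    {"fingers": 0.3, "x": 0, "y": 0, "z": 0, "ax": 0, "ay": 0, "az": 0},
    {"fingers": 0.3, "x": 0, "y": 0, "z": -0.01, "ax": 0, "ay": 0, "az": 0},
    {"fingers": 0.3, "x": 0, "y": 0, "z": -0.03, "ax": 0, "ay": 0, "az": 0},
    {"fingers": 0.3, "x": 0, "y": 0, "z": -0.03, "ax": 0, "ay": 0, "az": 0},
    {"fingers": 0.3, "x": 0, "y": 0, "z": 0, "ax": 0, "ay": 0, "az": 5.7},
  ],
)

```text
clock: 6.9
tcp_pos: [0.5437, 0.0972, 0.0955]
orientation: [-3.139, -0.047, -0.013]
contact_force: [0.7, 0.6, -0.3]
grip_width: 0.0555
gripper_force: 0.0
```

```bash
python3 -c "
from go import *
part(.5385,-.353,1.76,-.06,.08)"
```

```text
t 6.9 turn [-0.12 -0.47 -0.03] shift mm [-79.  449.8  15.5] F [ 0.7  0.6 -0.3] w 55.5 pos [0.5437 0.0972 0.0955]
```

Call:
arm_command(
  rows=[
    {"fingers": 0.3, "x": -0.035, "y": 0.02, "z": 0, "ax": 0, "ay": 0, "az": 0},
    {"fingers": 0.3, "x": -0.035, "y": 0.02, "z": 0, "ax": 0, "ay": 0, "az": 0},
    {"fingers": 0.3, "x": -0.006, "y": 0.04, "z": 0, "ax": 0, "ay": 0, "az": 0},
    {"fingers": 0.3, "x": 0, "y": 0.04, "z": 0, "ax": 0, "ay": 0, "az": 0},
    {"fingers": 0.3, "x": 0, "y": 0.04, "z": 0, "ax": 0, "ay": 0, "az": 0},
    {"fingers": 0.3, "x": 0, "y": 0.04, "z": 0, "ax": 0, "ay": 0, "az": 0},
    {"fingers": 0.3, "x": 0, "y": 0.04, "z": 0, "ax": 0, "ay": 0, "az": 0},
    {"fingers": 0.3, "x": 0, "y": 0.04, "z": 0, "ax": 0, "ay": 0, "az": 0},
    {"fingers": 0.3, "x": 0, "y": 0.04, "z": 0, "ax": 0, "ay": 0, "az": 0},
    {"fingers": 0.3, "x": 0, "y": 0.04, "z": 0, "ax": 0, "ay": 0, "az": 0},
  ],
)

```text
clock: 7.73
tcp_pos: [0.4751, -0.2677, 0.0908]
orientation: [3.141, 0.048, 0.001]
contact_force: [1.9, -0.9, 0.7]
grip_width: 0.0557
gripper_force: 0.0
```

Call:
arm_command(
  rows=[
    {"fingers": 0.3, "x": 0, "y": 0.04, "z": 0.02, "ax": 0, "ay": 0, "az": 0},
    {"fingers": 0.3, "x": 0, "y": 0.03, "z": 0.01, "ax": 0, "ay": 0, "az": 0},
    {"fingers": 0.3, "x": 0, "y": 0, "z": 0, "ax": 0, "ay": 0, "az": 0},
    {"fingers": 0.3, "x": 0, "y": 0, "z": 0, "ax": 0, "ay": 0, "az": 0},
    {"fingers": 0.3, "x": 0, "y": 0, "z": 0, "ax": 0, "ay": 0, "az": 0},
  ],
)

```text
clock: 8.15
tcp_pos: [0.4775, -0.3322, 0.0616]
orientation: [-3.14, -0.048, -0.0]
contact_force: [1.1, 0.5, -0.3]
grip_width: 0.0557
gripper_force: 0.0
```

```bash
python3 -c "
from go import *
part(.5385,-.353,1.76,-.06,.0195)"
```

```text
t 8.15 turn [-0.04 -0.01 -0.01] shift mm [ 0.3 22.7 42.1] F [ 1.1  0.5 -0.3] w 55.7 pos [ 0.4775 -0.3322  0.0616]
```

Call:
arm_command(
  rows=[
    {"fingers": 0.3, "x": 0, "y": 0.0227, "z": 0, "ax": 0, "ay": 0, "az": 0},
    {"fingers": 0.3, "x": 0, "y": 0, "z": 0.02, "ax": 0, "ay": 0, "az": 0},
    {"fingers": 0.3, "x": 0, "y": 0, "z": 0.021, "ax": 0, "ay": 0, "az": 0},
    {"fingers": 0.3, "x": 0, "y": 0, "z": 0, "ax": 0, "ay": 0, "az": 0},
    {"fingers": 0.3, "x": 0, "y": 0, "z": 0, "ax": 0, "ay": 0, "az": 0},
    {"fingers": -0.5, "x": 0, "y": 0, "z": 0, "ax": 0, "ay": 0, "az": 0},
    {"fingers": -0.5, "x": 0, "y": 0, "z": 0, "ax": 0, "ay": 0, "az": 0},
    {"fingers": -0.5, "x": 0, "y": 0, "z": 0, "ax": 0, "ay": 0, "az": 0},
    {"fingers": -0.5, "x": 0, "y": 0, "z": 0, "ax": 0, "ay": 0, "az": 0},
  ],
)

```text
clock: 8.9
tcp_pos: [0.4793, -0.3553, 0.0219]
orientation: [3.141, 0.049, 0.003]
contact_force: [-1.2, 3.0, 7.0]
grip_width: 0.034
gripper_force: 40.3
```

Call:
arm_command(
  rows=[
    {"fingers": -0.5, "x": 0, "y": 0, "z": 0, "ax": 0, "ay": 0, "az": 0},
    {"fingers": -0.5, "x": 0, "y": 0, "z": 0, "ax": 0, "ay": 0, "az": 0},
  ],
)

```text
clock: 9.07
tcp_pos: [0.4794, -0.3553, 0.0219]
orientation: [3.141, 0.049, 0.004]
contact_force: [-0.7, 2.1, 6.8]
grip_width: 0.0343
gripper_force: 40.3
```

Call:
arm_command(
  rows=[
    {"fingers": -0.5, "x": 0, "y": 0, "z": -0.02, "ax": 0, "ay": 0, "az": 0},
    {"fingers": -0.5, "x": 0, "y": 0, "z": -0.03, "ax": 0, "ay": 0, "az": 0},
    {"fingers": -0.5, "x": 0, "y": 0, "z": -0.03, "ax": 0, "ay": 0, "az": 0},
    {"fingers": -0.5, "x": 0, "y": 0, "z": 0, "ax": 0, "ay": 0, "az": -5.7},
    {"fingers": -0.5, "x": 0, "y": 0, "z": 0, "ax": 0, "ay": 0, "az": 0},
  ],
)

```text
clock: 9.48
tcp_pos: [0.4795, -0.3565, 0.1031]
orientation: [3.132, 0.209, 0.006]
contact_force: [-0.7, 0.0, -1.5]
grip_width: 0.0345
gripper_force: 40.0
```

```bash
python3 -c "
from go import *
foot(-.185,0,.06)"
```

```text
t 9.48 turn [ 0.19 -0.22  0.16] shift mm [  48.8 -440.8   43.1] F [-0.7  0.  -1.5] w 34.5 pos [ 0.4795 -0.3565  0.1031]
```

Call:
arm_command(
  rows=[
    {"fingers": -0.5, "x": 0.005, "y": -0.037, "z": 0, "ax": 0, "ay": 0, "az": 0},
    {"fingers": -0.5, "x": 0.005, "y": -0.037, "z": 0, "ax": 0, "ay": 0, "az": 0},
    {"fingers": -0.5, "x": 0.005, "y": -0.037, "z": 0, "ax": 0, "ay": 0, "az": 0},
    {"fingers": -0.5, "x": 0.005, "y": -0.037, "z": 0, "ax": 0, "ay": 0, "az": 0},
    {"fingers": -0.5, "x": 0.005, "y": -0.037, "z": 0, "ax": 0, "ay": 0, "az": 0},
    {"fingers": -0.5, "x": 0.005, "y": -0.037, "z": 0, "ax": 0, "ay": 0, "az": 0},
    {"fingers": -0.5, "x": 0.005, "y": -0.037, "z": 0, "ax": 0, "ay": 0, "az": 0},
    {"fingers": -0.5, "x": 0.005, "y": -0.037, "z": 0, "ax": 0, "ay": 0, "az": 0},
    {"fingers": -0.5, "x": 0.005, "y": -0.037, "z": 0, "ax": 0, "ay": 0, "az": 0},
    {"fingers": -0.5, "x": 0.005, "y": -0.037, "z": 0, "ax": 0, "ay": 0, "az": 0},
  ],
)

```text
clock: 10.32
tcp_pos: [0.4788, 0.0195, 0.0998]
orientation: [3.135, 0.199, -0.002]
contact_force: [0.5, -0.7, -0.2]
grip_width: 0.0339
gripper_force: 40.0
```

Call:
arm_command(
  rows=[
    {"fingers": -0.5, "x": 0, "y": -0.037, "z": 0, "ax": 0, "ay": 0, "az": 0},
    {"fingers": -0.5, "x": 0, "y": -0.034, "z": 0, "ax": 0, "ay": 0, "az": 0},
    {"fingers": -0.5, "x": 0, "y": 0, "z": 0.02, "ax": 0, "ay": 0, "az": 0},
    {"fingers": -0.5, "x": 0, "y": 0, "z": 0.02, "ax": 0, "ay": 0, "az": 0},
    {"fingers": -0.5, "x": 0, "y": 0, "z": 0, "ax": 0, "ay": 0, "az": 0},
    {"fingers": -0.5, "x": 0, "y": 0, "z": 0, "ax": 0, "ay": 0, "az": 0},
    {"fingers": -0.5, "x": 0, "y": 0, "z": 0, "ax": 0, "ay": 0, "az": 0},
  ],
)

```text
clock: 10.9
tcp_pos: [0.4706, 0.0877, 0.0605]
orientation: [3.135, 0.201, -0.0]
contact_force: [-0.0, -0.6, -1.0]
grip_width: 0.0344
gripper_force: 40.1
```

```bash
python3 -c "
from go import *
foot(-.175,0,.0335)
import cv2
f=r.grab_frame('top');cv2.imwrite('pics/t3.png',cv2.resize(f['frame'][200:340,230:430],(800,560))[:,:,::-1])
"
```

```text
t 10.9 turn [ 0.01  0.02 -0.14] shift mm [ 9.8  0.8 27. ] F [-0.  -0.6 -1. ] w 34.4 pos [0.4706 0.0877 0.0605]
```

View pics/t3.png

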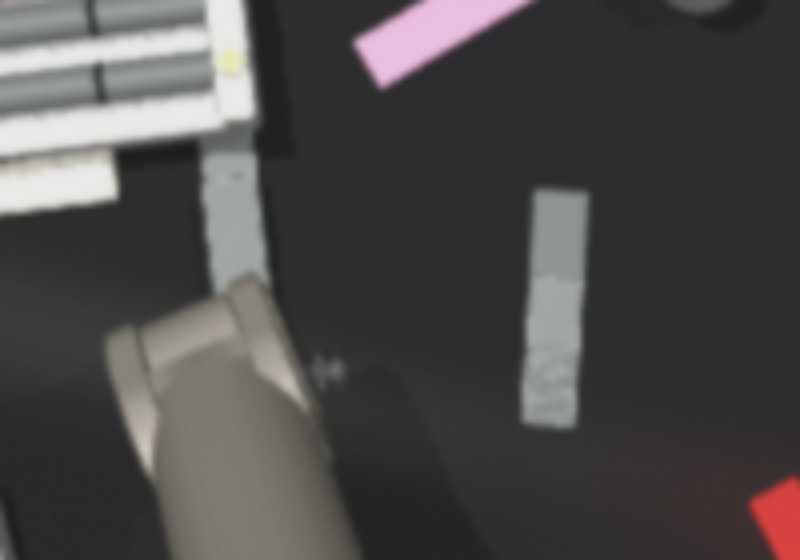

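The first packer lies in place under the foot. The second is held in line above it (tip about crop 230,175). Next I'll lower it to just above the first and slide it in.

Call:
arm_command(
  rows=[
    {"fingers": -0.5, "x": 0.009, "y": 0.0008, "z": 0.015, "ax": 0, "ay": 0, "az": 0},
    {"fingers": -0.5, "x": 0, "y": 0, "z": 0.013, "ax": 0, "ay": 0, "az": 0},
    {"fingers": -0.5, "x": 0, "y": 0, "z": 0, "ax": 0, "ay": 0, "az": 0},
    {"fingers": -0.5, "x": 0, "y": 0, "z": 0, "ax": 0, "ay": 0, "az": 0},
  ],
)

```text
clock: 11.28
tcp_pos: [0.4796, 0.0881, 0.0326]
orientation: [3.135, 0.202, -0.001]
contact_force: [1.0, 0.4, -0.5]
grip_width: 0.0344
gripper_force: 40.1
```

Call:
arm_command(
  rows=[
    {"fingers": -0.5, "x": 0.015, "y": 0, "z": 0, "ax": 0, "ay": 0, "az": 0},
    {"fingers": -0.5, "x": 0.015, "y": 0, "z": 0, "ax": 0, "ay": 0, "az": 0},
    {"fingers": -0.5, "x": 0.015, "y": 0, "z": 0, "ax": 0, "ay": 0, "az": 0},
    {"fingers": -0.5, "x": 0.01, "y": 0, "z": 0, "ax": 0, "ay": 0, "az": 0},
    {"fingers": -0.5, "x": 0, "y": 0, "z": 0, "ax": 0, "ay": 0, "az": 0},
  ],
)

```text
clock: 11.7
tcp_pos: [0.5369, 0.096, 0.0336]
orientation: [-3.134, -0.202, -0.006]
contact_force: [-0.1, 0.6, -0.5]
grip_width: 0.0343
gripper_force: 40.1
```

```bash
python3 -c "
from go import *
foot(-.117,0,.030)
"
```

```text
t 11.7 turn [-0.03 -0.23 -0.09] shift mm [1.  0.4 3.6] F [-0.1  0.6 -0.5] w 34.3 pos [0.5369 0.096  0.0336]
```

Call:
arm_command(
  rows=[
    {"fingers": -0.5, "x": 0, "y": 0.0004, "z": 0.002, "ax": 0, "ay": 0, "az": 0},
    {"fingers": -0.5, "x": 0, "y": 0, "z": 0.001, "ax": 0, "ay": 0, "az": 0},
    {"fingers": -0.5, "x": 0, "y": 0, "z": 0, "ax": 0, "ay": 0, "az": 0},
    {"fingers": -0.5, "x": 0, "y": 0, "z": 0, "ax": 0, "ay": 0, "az": 0},
  ],
)

```text
clock: 12.03
tcp_pos: [0.5337, 0.095, 0.0299]
orientation: [3.135, 0.204, 0.0]
contact_force: [-1.1, -0.2, 6.6]
grip_width: 0.034
gripper_force: 40.8
```

Call:
arm_command(
  rows=[
    {"fingers": 0.3, "x": 0, "y": 0, "z": 0, "ax": 0, "ay": 0, "az": 0},
    {"fingers": 0.3, "x": 0, "y": 0, "z": 0, "ax": 0, "ay": 0, "az": 0},
    {"fingers": 0.3, "x": 0, "y": 0, "z": 0, "ax": 0, "ay": 0, "az": 0},
    {"fingers": 0.3, "x": 0, "y": 0, "z": -0.01, "ax": 0, "ay": 0, "az": 0},
    {"fingers": 0.3, "x": 0, "y": 0, "z": -0.03, "ax": 0, "ay": 0, "az": 0},
    {"fingers": 0.3, "x": 0, "y": 0, "z": -0.03, "ax": 0, "ay": 0, "az": 0},
    {"fingers": 0.3, "x": 0, "y": 0, "z": 0, "ax": 0, "ay": 0, "az": 5.3},
    {"fingers": 0.3, "x": 0, "y": 0, "z": 0, "ax": 0, "ay": 0, "az": 5.3},
  ],
)

```text
clock: 12.7
tcp_pos: [0.5356, 0.0956, 0.1019]
orientation: [-3.139, 0.094, -0.006]
contact_force: [-0.4, -0.9, -0.4]
grip_width: 0.0559
gripper_force: 0.0
```

```bash
python3 -c "
from go import *
part(.5236,-.1169,-3.11,-.06,.08)"
```

```text
t 12.7 turn [-0.1  -0.23 -0.31] shift mm [-60.4 212.8  21.9] F [-0.4 -0.9 -0.4] w 55.9 pos [0.5356 0.0956 0.1019]
```

Call:
arm_command(
  rows=[
    {"fingers": 0.3, "x": -0.03, "y": 0.02, "z": 0, "ax": 0, "ay": 0, "az": 0},
    {"fingers": 0.3, "x": -0.03, "y": 0.02, "z": 0, "ax": 0, "ay": 0, "az": 0},
    {"fingers": 0.3, "x": 0, "y": 0.035, "z": 0, "ax": 0, "ay": 0, "az": 0},
    {"fingers": 0.3, "x": 0, "y": 0.035, "z": 0, "ax": 0, "ay": 0, "az": 0},
    {"fingers": 0.3, "x": 0, "y": 0.035, "z": 0, "ax": 0, "ay": 0, "az": 0},
    {"fingers": 0.3, "x": 0, "y": 0.035, "z": 0, "ax": 0, "ay": 0, "az": 0},
    {"fingers": 0.3, "x": 0, "y": 0.033, "z": 0.02, "ax": 0, "ay": 0, "az": 0},
    {"fingers": 0.3, "x": 0, "y": 0, "z": 0.02, "ax": 0, "ay": 0, "az": 0},
    {"fingers": 0.3, "x": 0, "y": 0, "z": 0, "ax": 0, "ay": 0, "az": 0},
    {"fingers": 0.3, "x": 0, "y": 0, "z": 0, "ax": 0, "ay": 0, "az": 0},
  ],
)

```text
clock: 13.53
tcp_pos: [0.4618, -0.1137, 0.0591]
orientation: [-3.14, 0.087, 0.003]
contact_force: [0.1, -0.4, -0.3]
grip_width: 0.0557
gripper_force: 0.0
```

```bash
python3 -c "
from go import *
part(.5236,-.1169,-3.11,-.06,.022)"
```

```text
t 13.53 turn [-0.04  0.12 -0.06] shift mm [ 1.9 -0.1 37.1] F [ 0.1 -0.4 -0.3] w 55.7 pos [ 0.4618 -0.1137  0.0591]
```

Call:
arm_command(
  rows=[
    {"fingers": 0.3, "x": 0.0015, "y": 0, "z": 0.02, "ax": 0, "ay": 0, "az": 0},
    {"fingers": 0.3, "x": 0, "y": 0, "z": 0.017, "ax": 0, "ay": 0, "az": 0},
    {"fingers": 0.3, "x": 0, "y": 0, "z": 0, "ax": 0, "ay": 0, "az": 0},
    {"fingers": 0.3, "x": 0, "y": 0, "z": 0, "ax": 0, "ay": 0, "az": 0},
    {"fingers": -0.5, "x": 0, "y": 0, "z": 0, "ax": 0, "ay": 0, "az": 0},
    {"fingers": -0.5, "x": 0, "y": 0, "z": 0, "ax": 0, "ay": 0, "az": 0},
    {"fingers": -0.5, "x": 0, "y": 0, "z": 0, "ax": 0, "ay": 0, "az": 0},
    {"fingers": -0.5, "x": 0, "y": 0, "z": 0, "ax": 0, "ay": 0, "az": 0},
    {"fingers": -0.5, "x": 0, "y": 0, "z": 0, "ax": 0, "ay": 0, "az": 0},
  ],
  grip_force=70,
)

```text
clock: 14.28
tcp_pos: [0.465, -0.1136, 0.024]
orientation: [-3.14, 0.085, -0.003]
contact_force: [-2.1, 1.4, 7.6]
grip_width: 0.0341
gripper_force: 69.4
```

Call:
arm_command(
  rows=[
    {"fingers": -0.5, "x": 0, "y": 0, "z": -0.02, "ax": 0, "ay": 0, "az": 0},
    {"fingers": -0.5, "x": 0, "y": 0, "z": -0.03, "ax": 0, "ay": 0, "az": 0},
    {"fingers": -0.5, "x": 0, "y": 0, "z": -0.02, "ax": 0, "ay": 0, "az": 0},
    {"fingers": -0.5, "x": 0, "y": 0, "z": 0, "ax": 0, "ay": 0, "az": -5.3},
    {"fingers": -0.5, "x": 0, "y": 0, "z": 0, "ax": 0, "ay": 0, "az": -5.3},
    {"fingers": -0.5, "x": 0, "y": 0, "z": 0, "ax": 0, "ay": 0, "az": 0},
  ],
)

```text
clock: 14.78
tcp_pos: [0.4647, -0.1142, 0.0938]
orientation: [3.134, 0.209, 0.004]
contact_force: [-0.8, -0.6, -0.1]
grip_width: 0.0339
gripper_force: 70.4
```

```bash
python3 -c "
from go import *
foot(-.18,0,.08)"
```

```text
t 14.78 turn [ 0.04 -0.14  0.16] shift mm [  37.  -198.6   13.8] F [-0.8 -0.6 -0.1] w 33.9 pos [ 0.4647 -0.1142  0.0938]
```

Call:
arm_command(
  rows=[
    {"fingers": -0.5, "x": 0.006, "y": -0.033, "z": 0, "ax": 0, "ay": 0, "az": 0},
    {"fingers": -0.5, "x": 0.006, "y": -0.033, "z": 0, "ax": 0, "ay": 0, "az": 0},
    {"fingers": -0.5, "x": 0.006, "y": -0.033, "z": 0, "ax": 0, "ay": 0, "az": 0},
    {"fingers": -0.5, "x": 0.006, "y": -0.033, "z": 0, "ax": 0, "ay": 0, "az": 0},
    {"fingers": -0.5, "x": 0.006, "y": -0.033, "z": 0, "ax": 0, "ay": 0, "az": 0},
    {"fingers": -0.5, "x": 0.005, "y": -0.033, "z": 0, "ax": 0, "ay": 0, "az": 0},
    {"fingers": -0.5, "x": 0, "y": 0, "z": 0.01, "ax": 0, "ay": 0, "az": 0},
    {"fingers": -0.5, "x": 0, "y": 0, "z": 0, "ax": 0, "ay": 0, "az": 0},
    {"fingers": -0.5, "x": 0, "y": 0, "z": 0, "ax": 0, "ay": 0, "az": 0},
  ],
)

```text
clock: 15.53
tcp_pos: [0.4725, 0.0861, 0.082]
orientation: [3.134, 0.201, -0.002]
contact_force: [0.2, -0.3, 0.1]
grip_width: 0.0337
gripper_force: 70.4
```

```bash
python3 -c "
from go import *
foot(-.174,0,.042)
import cv2,numpy as np
f=r.grab_frame('top');g=r.grab_frame('scene')
a=cv2.resize(f['frame'][200:300,230:330],(400,400));b=cv2.resize(g['frame'][230:380,300:450],(400,400))
cv2.imwrite('pics/t4.png',np.hstack([a,b])[:,:,::-1])
"
```

```text
t 15.53 turn [ 0.04  0.09 -0.11] shift mm [ 9.2 -1.1 40. ] F [ 0.2 -0.3  0.1] w 33.7 pos [0.4725 0.0861 0.082 ]
```

View pics/t4.png

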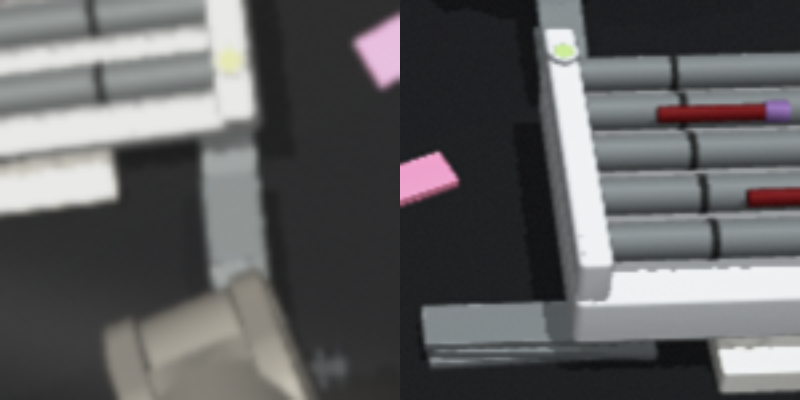

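The wedge is held in line above the packers, thin end towards the foot (left crop, about 230,160). Next I'll lower it and advance.

Call:
arm_command(
  rows=[
    {"fingers": -0.5, "x": 0.009, "y": -0.001, "z": 0.02, "ax": 0, "ay": 0, "az": 0},
    {"fingers": -0.5, "x": 0, "y": 0, "z": 0.018, "ax": 0, "ay": 0, "az": 0},
    {"fingers": -0.5, "x": 0, "y": 0, "z": 0.002, "ax": 0, "ay": 0, "az": 0},
    {"fingers": -0.5, "x": 0, "y": 0, "z": 0, "ax": 0, "ay": 0, "az": 0},
    {"fingers": -0.5, "x": 0, "y": 0, "z": 0, "ax": 0, "ay": 0, "az": 0},
  ],
)

```text
clock: 16.05
tcp_pos: [0.482, 0.088, 0.0427]
orientation: [3.135, 0.201, -0.0]
contact_force: [1.5, 0.1, -0.9]
grip_width: 0.0338
gripper_force: 70.4
```

Call:
arm_command(
  rows=[
    {"fingers": -0.5, "x": 0.008, "y": 0, "z": 0, "ax": 0, "ay": 0, "az": 0},
    {"fingers": -0.5, "x": 0.008, "y": 0, "z": 0, "ax": 0, "ay": 0, "az": 0},
    {"fingers": -0.5, "x": 0.004, "y": 0, "z": 0, "ax": 0, "ay": 0, "az": 0},
    {"fingers": -0.5, "x": 0, "y": 0, "z": 0, "ax": 0, "ay": 0, "az": 0},
    {"fingers": -0.5, "x": 0, "y": 0, "z": 0, "ax": 0, "ay": 0, "az": 0},
  ],
)

```text
clock: 16.47
tcp_pos: [0.5023, 0.0916, 0.0425]
orientation: [-3.135, -0.204, -0.001]
contact_force: [-0.6, 0.0, -2.0]
grip_width: 0.0337
gripper_force: 70.4
```

```bash
python3 -c "
from go import *
foot(-.1386,0,.040)
"
```

```text
t 16.47 turn [-0.01 -0.04 -0.04] shift mm [14.3  0.5  2.5] F [-0.6  0.  -2. ] w 33.7 pos [0.5023 0.0916 0.0425]
```

Call:
arm_command(
  rows=[
    {"fingers": -0.5, "x": 0, "y": 0.0005, "z": 0.001, "ax": 0, "ay": 0, "az": 0},
    {"fingers": -0.5, "x": 0, "y": 0, "z": 0.001, "ax": 0, "ay": 0, "az": 0},
    {"fingers": -0.5, "x": 0, "y": 0, "z": 0.0005, "ax": 0, "ay": 0, "az": 0},
    {"fingers": -0.5, "x": 0, "y": 0, "z": 0, "ax": 0, "ay": 0, "az": 0},
  ],
)

```text
clock: 16.8
tcp_pos: [0.5015, 0.0908, 0.04]
orientation: [3.135, 0.204, -0.001]
contact_force: [-1.8, -0.8, 5.9]
grip_width: 0.0336
gripper_force: 71.1
```

Call:
arm_command(
  rows=[
    {"fingers": -0.5, "x": 0.004, "y": 0, "z": 0, "ax": 0, "ay": 0, "az": 0},
    {"fingers": -0.5, "x": 0.004, "y": 0, "z": 0, "ax": 0, "ay": 0, "az": 0},
    {"fingers": -0.5, "x": 0, "y": 0, "z": 0, "ax": 0, "ay": 0, "az": 0},
    {"fingers": -0.5, "x": 0, "y": 0, "z": 0, "ax": 0, "ay": 0, "az": 0},
  ],
)

```text
clock: 17.13
tcp_pos: [0.5034, 0.0909, 0.0398]
orientation: [3.132, 0.204, -0.019]
contact_force: [-18.6, -1.7, 27.2]
grip_width: 0.0338
gripper_force: 73.5
```

Call:
arm_command(
  rows=[
    {"fingers": -0.5, "x": 0.003, "y": 0, "z": 0, "ax": 0, "ay": 0, "az": 0},
    {"fingers": -0.5, "x": 0.003, "y": 0, "z": 0, "ax": 0, "ay": 0, "az": 0},
    {"fingers": -0.5, "x": 0, "y": 0, "z": 0, "ax": 0, "ay": 0, "az": 0},
    {"fingers": -0.5, "x": 0, "y": 0, "z": 0, "ax": 0, "ay": 0, "az": 0},
  ],
)

```text
clock: 17.47
tcp_pos: [0.5095, 0.0916, 0.0398]
orientation: [3.132, 0.204, -0.018]
contact_force: [-19.1, -1.7, 25.8]
grip_width: 0.0338
gripper_force: 73.3
```

Call:
arm_command(
  rows=[
    {"fingers": -0.5, "x": 0, "y": 0, "z": -0.001, "ax": 0, "ay": 0, "az": 0},
    {"fingers": -0.5, "x": 0, "y": 0, "z": -0.001, "ax": 0, "ay": 0, "az": 0},
    {"fingers": -0.5, "x": 0, "y": 0, "z": 0, "ax": 0, "ay": 0, "az": 0},
    {"fingers": -0.5, "x": 0, "y": 0, "z": 0, "ax": 0, "ay": 0, "az": 0},
  ],
)

```text
clock: 17.8
tcp_pos: [0.516, 0.0928, 0.0417]
orientation: [-3.135, -0.204, -0.001]
contact_force: [0.3, -0.0, -0.1]
grip_width: 0.0336
gripper_force: 70.4
```

```bash
python3 -c "
from go import *
foot(-.1386,0,.040)
import cv2,numpy as np
f=r.grab_frame('top');g=r.grab_frame('scene')
a=cv2.resize(f['frame'][200:300,230:330],(400,400));b=cv2.resize(g['frame'][310:390,300:400],(400,320))
b=np.vstack([b,np.zeros((80,400,3),np.uint8)])
cv2.imwrite('pics/t5.png',np.hstack([a,b])[:,:,::-1])
"
```

```text
t 17.8 turn [-0.   -0.03 -0.03] shift mm [ 0.5 -0.1  1.7] F [ 0.3 -0.  -0.1] w 33.6 pos [0.516  0.0928 0.0417]
```

View pics/t5.png

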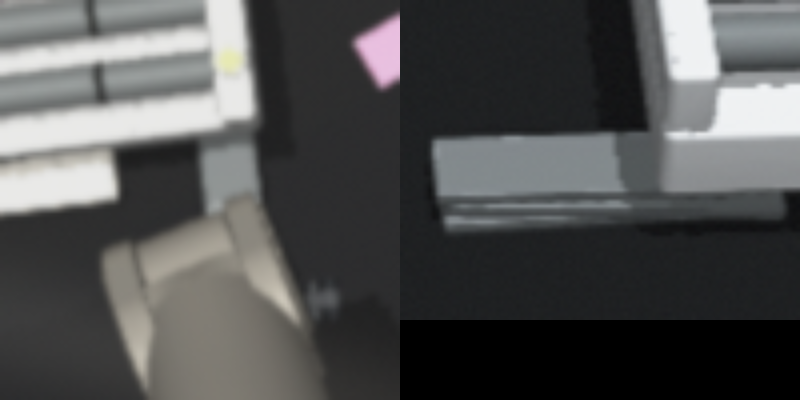

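The wedge's thin end is now at about the foot centre and free, and the mixer hasn't moved. I'll lower it to light contact and push in small steps.

Call:
arm_command(
  rows=[
    {"fingers": -0.5, "x": 0.001, "y": 0, "z": 0.0014, "ax": 0, "ay": 0, "az": 0},
    {"fingers": -0.5, "x": 0.001, "y": 0, "z": 0, "ax": 0, "ay": 0, "az": 0},
    {"fingers": -0.5, "x": 0.001, "y": 0, "z": 0, "ax": 0, "ay": 0, "az": 0},
    {"fingers": -0.5, "x": 0, "y": 0, "z": 0, "ax": 0, "ay": 0, "az": 0},
    {"fingers": -0.5, "x": 0, "y": 0, "z": 0, "ax": 0, "ay": 0, "az": 0},
  ],
)

```text
clock: 18.32
tcp_pos: [0.519, 0.0932, 0.0403]
orientation: [-3.135, -0.204, -0.001]
contact_force: [1.5, 0.1, -0.5]
grip_width: 0.0337
gripper_force: 70.4
```

Call:
arm_command(
  rows=[
    {"fingers": -0.5, "x": 0.001, "y": 0, "z": 0, "ax": 0, "ay": 0, "az": 0},
    {"fingers": -0.5, "x": 0.001, "y": 0, "z": 0, "ax": 0, "ay": 0, "az": 0},
    {"fingers": -0.5, "x": 0, "y": 0, "z": 0, "ax": 0, "ay": 0, "az": 0},
    {"fingers": -0.5, "x": 0, "y": 0, "z": 0, "ax": 0, "ay": 0, "az": 0},
  ],
)

```text
clock: 18.65
tcp_pos: [0.5208, 0.0934, 0.0403]
orientation: [-3.135, -0.204, -0.0]
contact_force: [0.1, -0.5, 0.3]
grip_width: 0.0338
gripper_force: 70.4
```

Call:
arm_command(
  rows=[
    {"fingers": -0.5, "x": 0.001, "y": 0, "z": 0, "ax": 0, "ay": 0, "az": 0},
    {"fingers": -0.5, "x": 0.001, "y": 0, "z": 0, "ax": 0, "ay": 0, "az": 0},
    {"fingers": -0.5, "x": 0, "y": 0, "z": 0, "ax": 0, "ay": 0, "az": 0},
    {"fingers": -0.5, "x": 0, "y": 0, "z": 0, "ax": 0, "ay": 0, "az": 0},
  ],
)

```text
clock: 18.98
tcp_pos: [0.5228, 0.0937, 0.0403]
orientation: [-3.135, -0.204, -0.0]
contact_force: [0.3, 0.8, -0.3]
grip_width: 0.0334
gripper_force: 70.4
```

Call:
arm_command(
  rows=[
    {"fingers": -0.5, "x": 0.001, "y": 0, "z": 0, "ax": 0, "ay": 0, "az": 0},
    {"fingers": -0.5, "x": 0.001, "y": 0, "z": 0, "ax": 0, "ay": 0, "az": 0},
    {"fingers": -0.5, "x": 0, "y": 0, "z": 0, "ax": 0, "ay": 0, "az": 0},
    {"fingers": -0.5, "x": 0, "y": 0, "z": 0, "ax": 0, "ay": 0, "az": 0},
  ],
)

```text
clock: 19.32
tcp_pos: [0.5248, 0.094, 0.0403]
orientation: [-3.135, -0.204, -0.0]
contact_force: [0.2, 0.2, 0.7]
grip_width: 0.0339
gripper_force: 70.4
```

Call:
arm_command(
  rows=[
    {"fingers": -0.5, "x": 0.001, "y": 0, "z": 0, "ax": 0, "ay": 0, "az": 0},
    {"fingers": -0.5, "x": 0.001, "y": 0, "z": 0, "ax": 0, "ay": 0, "az": 0},
    {"fingers": -0.5, "x": 0, "y": 0, "z": 0, "ax": 0, "ay": 0, "az": 0},
    {"fingers": -0.5, "x": 0, "y": 0, "z": 0, "ax": 0, "ay": 0, "az": 0},
  ],
)

```text
clock: 19.65
tcp_pos: [0.5267, 0.0942, 0.0403]
orientation: [-3.135, -0.204, -0.0]
contact_force: [-0.5, 0.3, -0.7]
grip_width: 0.0338
gripper_force: 70.4
```

Call:
arm_command(
  rows=[
    {"fingers": -0.5, "x": 0.001, "y": 0, "z": 0, "ax": 0, "ay": 0, "az": 0},
    {"fingers": -0.5, "x": 0.001, "y": 0, "z": 0, "ax": 0, "ay": 0, "az": 0},
    {"fingers": -0.5, "x": 0, "y": 0, "z": 0, "ax": 0, "ay": 0, "az": 0},
    {"fingers": -0.5, "x": 0, "y": 0, "z": 0, "ax": 0, "ay": 0, "az": 0},
  ],
)

```text
clock: 19.98
tcp_pos: [0.5287, 0.0944, 0.0403]
orientation: [3.135, 0.204, 0.0]
contact_force: [0.2, -0.5, -0.9]
grip_width: 0.0334
gripper_force: 70.4
```

Call:
arm_command(
  rows=[
    {"fingers": -0.5, "x": 0.001, "y": 0, "z": 0, "ax": 0, "ay": 0, "az": 0},
    {"fingers": -0.5, "x": 0.001, "y": 0, "z": 0, "ax": 0, "ay": 0, "az": 0},
    {"fingers": -0.5, "x": 0, "y": 0, "z": 0, "ax": 0, "ay": 0, "az": 0},
    {"fingers": -0.5, "x": 0, "y": 0, "z": 0, "ax": 0, "ay": 0, "az": 0},
  ],
)

```text
clock: 20.32
tcp_pos: [0.5301, 0.0946, 0.0401]
orientation: [3.135, 0.204, -0.002]
contact_force: [-1.4, 1.1, -0.8]
grip_width: 0.0339
gripper_force: 70.4
```

Call:
arm_command(
  rows=[
    {"fingers": -0.5, "x": 0.001, "y": 0, "z": 0, "ax": 0, "ay": 0, "az": 0},
    {"fingers": -0.5, "x": 0.001, "y": 0, "z": 0, "ax": 0, "ay": 0, "az": 0},
    {"fingers": -0.5, "x": 0, "y": 0, "z": 0, "ax": 0, "ay": 0, "az": 0},
    {"fingers": -0.5, "x": 0, "y": 0, "z": 0, "ax": 0, "ay": 0, "az": 0},
  ],
)

```text
clock: 20.65
tcp_pos: [0.5313, 0.0947, 0.0401]
orientation: [3.134, 0.204, -0.004]
contact_force: [-5.0, -0.5, 3.0]
grip_width: 0.0339
gripper_force: 70.7
```

Run:
```python
from go import *
from h import *
foot(-.1386,0,.040)
f=r.grab_frame('top');g=r.grab_frame("scene")
P=cloud(f)
# visible strip between body front and gripper, in the foot frame
a=np.radians(YAW);d=P[...,:2]-FOOT;xf=d@[np.cos(a),np.sin(a)];yf=d@[-np.sin(a),np.cos(a)]
for lo in range(-80,-20,10):
    k=(xf>lo/1000)&(xf<lo/1000+.01)&(abs(yf)<.012);print(lo,k.sum(),np.median(P[k][:,2]).round(4))
f0=dict(np.load("top0.npz"));D=P[...,2]-cloud(f0)[...,2];print("mixer right end rise",np.median(D[190:225,284:290]),np.median(D[150:180,280:284]))
b=np.hstack([cv2.resize(f['frame'][215:275,260:320],(400,400)),cv2.resize(g['frame'][320:380,300:360],(400,400))])
cv2.imwrite('pics/t6.png',b[:,:,::-1])
```

```text
t 20.65 turn [ 0.02  0.15 -0.03] shift mm [-14.8  -0.2   0.1] F [-5.  -0.5  3. ] w 33.9 pos [0.5313 0.0947 0.0401]
-80 4 0.3593
-70 0 nan
-60 0 nan
-50 5 0.0276
-40 26 0.0252
-30 34 0.0257
mixer right end rise -0.0002832255111829829 -0.0006280453882492321
  return _methods._mean(a, axis=axis, dtype=dtype,
  ret = ret.dtype.type(ret / rcount)
```

Call:
arm_command(
  rows=[
    {"fingers": -0.5, "x": 0.001, "y": 0, "z": 0, "ax": 0, "ay": 0, "az": 0},
    {"fingers": -0.5, "x": 0.001, "y": 0, "z": 0, "ax": 0, "ay": 0, "az": 0},
    {"fingers": -0.5, "x": 0, "y": 0, "z": 0, "ax": 0, "ay": 0, "az": 0},
    {"fingers": -0.5, "x": 0, "y": 0, "z": 0, "ax": 0, "ay": 0, "az": 0},
  ],
)

```text
clock: 21.08
tcp_pos: [0.5317, 0.0947, 0.04]
orientation: [3.134, 0.204, -0.009]
contact_force: [-9.9, -1.3, 7.6]
grip_width: 0.0339
gripper_force: 71.3
```

Call:
arm_command(
  rows=[
    {"fingers": -0.5, "x": 0.001, "y": 0, "z": 0, "ax": 0, "ay": 0, "az": 0},
    {"fingers": -0.5, "x": 0.001, "y": 0, "z": 0, "ax": 0, "ay": 0, "az": 0},
    {"fingers": -0.5, "x": 0, "y": 0, "z": 0, "ax": 0, "ay": 0, "az": 0},
    {"fingers": -0.5, "x": 0, "y": 0, "z": 0, "ax": 0, "ay": 0, "az": 0},
  ],
)

```text
clock: 21.42
tcp_pos: [0.5322, 0.0948, 0.04]
orientation: [3.133, 0.204, -0.014]
contact_force: [-14.4, -1.3, 14.0]
grip_width: 0.0339
gripper_force: 71.9
```

Call:
arm_command(
  rows=[
    {"fingers": -0.5, "x": 0, "y": 0, "z": -0.0003, "ax": 0, "ay": 0.4, "az": 0},
    {"fingers": -0.5, "x": 0, "y": 0, "z": -0.0003, "ax": 0, "ay": 0.4, "az": 0},
    {"fingers": -0.5, "x": 0, "y": 0, "z": 0, "ax": 0, "ay": 0, "az": 0},
    {"fingers": -0.5, "x": 0, "y": 0, "z": 0, "ax": 0, "ay": 0, "az": 0},
  ],
)

```text
clock: 21.75
tcp_pos: [0.5337, 0.0949, 0.0401]
orientation: [3.135, 0.204, 0.013]
contact_force: [-6.9, 0.1, 1.4]
grip_width: 0.0337
gripper_force: 70.6
```

```bash
python3 -c "
from go import *
foot(-.1386,0,.040);o=r.get_obs();print(o['moment'].round(2))
"
```

```text
t 21.75 turn [ 0.05 -0.48 -0.02] shift mm [-17.2  -0.3   0.1] F [-6.9  0.1  1.4] w 33.7 pos [0.5337 0.0949 0.0401]
[-0.11  1.74  0.06]
```

View pics/t6.png

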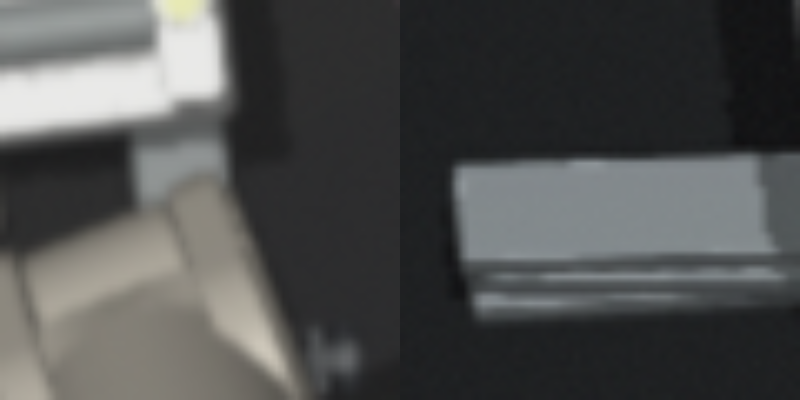

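Call:
arm_command(
  rows=[
    {"fingers": -0.5, "x": 0, "y": 0, "z": 0, "ax": 0, "ay": -0.4, "az": 0},
    {"fingers": -0.5, "x": 0, "y": 0, "z": 0, "ax": 0, "ay": 0, "az": 0},
    {"fingers": -0.5, "x": 0, "y": 0, "z": 0, "ax": 0, "ay": 0, "az": 0},
    {"fingers": -0.5, "x": 0, "y": 0, "z": 0, "ax": 0, "ay": 0, "az": 0},
  ],
)

```text
clock: 22.08
tcp_pos: [0.5339, 0.0949, 0.0401]
orientation: [3.134, 0.204, 0.003]
contact_force: [-6.8, -0.7, -0.0]
grip_width: 0.0337
gripper_force: 70.6
```

```bash
python3 -c "
from go import *
foot(-.1386,0,.040);o=r.get_obs();print(o['moment'].round(2))
"
```

```text
t 22.08 turn [ 0.04 -0.09 -0.02] shift mm [-17.5  -0.3   0.1] F [-6.8 -0.7 -0. ] w 33.7 pos [0.5339 0.0949 0.0401]
[-0.14  1.53  0.06]
```

Fx and the 4.4 mm travelled since first contact agree: the foot is up about 0.9 mm, a load of about 5 N. I'll push slightly more for margin.

Call:
arm_command(
  rows=[
    {"fingers": -0.5, "x": 0.001, "y": 0, "z": 0, "ax": 0, "ay": 0.2, "az": 0},
    {"fingers": -0.5, "x": 0.001, "y": 0, "z": 0, "ax": 0, "ay": 0, "az": 0},
    {"fingers": -0.5, "x": 0.0005, "y": 0, "z": 0, "ax": 0, "ay": 0, "az": 0},
    {"fingers": -0.5, "x": 0, "y": 0, "z": 0, "ax": 0, "ay": 0, "az": 0},
    {"fingers": -0.5, "x": 0, "y": 0, "z": 0, "ax": 0, "ay": 0, "az": 0},
    {"fingers": -0.5, "x": 0, "y": 0, "z": 0, "ax": 0, "ay": 0, "az": 0},
  ],
)

```text
clock: 22.58
tcp_pos: [0.534, 0.0949, 0.04]
orientation: [3.134, 0.204, 0.001]
contact_force: [-14.0, -2.4, 9.7]
grip_width: 0.0336
gripper_force: 71.5
```

Run:
```python
from go import *
from h import *
foot(-.1386,0,.040);o=r.get_obs();print(o['moment'].round(2))
f0=dict(np.load("top0.npz"));g0=dict(np.load("scene0.npz"))
f=r.grab_frame('top');g=r.grab_frame('scene')
# image shift of the mixer's right end between start and now
for a,b,(u0,v0,u1,v1),k in((g0,g,(360,250,420,345),"scene right"),(g0,g,(540,240,600,345),"scene left"),):
    A=[cv2.cvtColor(q["frame"],cv2.COLOR_RGB2GRAY)[v0:v1,u0:u1].astype(np.float32) for q in(a,b)]
    print(k,cv2.phaseCorrelate(A[0],A[1],cv2.createHanningWindow((u1-u0,v1-v0),cv2.CV_32F)))
P=cloud(g);Q=cloud(g0);d=(P-Q)[...,2];print("rise",np.nanmedian(d[255:335,362:368]),np.nanmedian(d[255:335,584:590]))
```

```text
t 22.58 turn [ 0.08 -0.02 -0.02] shift mm [-17.5  -0.4   0. ] F [-14.   -2.4   9.7] w 33.6 pos [0.534  0.0949 0.04  ]
[-0.25  3.03  0.01]
scene right ((0.0903780362198745, 0.09086406797148072), 0.966487357351515)
scene left ((-0.002182512084985433, 0.1090192577225153), 0.9857757449150085)
rise 1.0202151775329238e-05 -0.0002639860525607274
```

```bash
cat > rise.py <<'E'
from bench import r
from h import *
g0=dict(np.load("scene0.npz"));f0=dict(np.load("top0.npz"))
g=[r.grab_frame("scene")["frame"] for _ in range(6)];g=np.mean(g,0)
f=[r.grab_frame("top")["frame"] for _ in range(6)];f=np.mean(f,0)
def sh(a,b,box):
    u0,v0,u1,v1=box;A=[np.float32(q)[v0:v1,u0:u1].mean(2) for q in(a,b)]
    (dx,dy),c=cv2.phaseCorrelate(A[0],A[1],cv2.createHanningWindow((u1-u0,v1-v0),cv2.CV_32F));return round(dx,3),round(dy,3),round(c,2)
for k,b in dict(frontright=(350,236,382,268),right_mid=(355,265,385,305),rearright=(355,315,395,355),frontleft=(530,230,575,262),rearleft=(565,300,605,350),rack=(415,170,510,220)).items(): print("scene",k,sh(g0["frame"],g,b))
for k,b in dict(frontright=(268,205,300,240),rearright=(268,130,300,162),left=(115,150,150,250),rack=(150,320,235,365)).items(): print("top",k,sh(f0["frame"],f,b))
E
python3 rise.py
```

```text
scene frontright (0.496, 0.133, 1.04)
scene right_mid (0.129, -0.019, 1.01)
scene rearright (-0.058, 0.22, 0.98)
scene frontleft (0.633, -0.017, 0.94)
scene rearleft (-0.147, 0.392, 0.98)
scene rack (0.003, -0.007, 0.99)
top frontright (-0.08, -0.203, 0.95)
top rearright (0.069, -0.217, 1.02)
top left (-0.076, -0.101, 0.99)
top rack (-0.025, 0.514, 1.0)
```

The mixer's top has shifted about 0.5 mm backward, which fits a foot rise of about 1 mm (about 6 N), well under the 4 mm limit. The wedge is tight, gripped and pushed in at about 14 N. I'll let it settle, then hand in.

Call:
arm_command(
  rows=[
    {"fingers": -0.5, "x": 0, "y": 0, "z": 0, "ax": 0, "ay": 0, "az": 0},
    {"fingers": -0.5, "x": 0, "y": 0, "z": 0, "ax": 0, "ay": 0, "az": 0},
    {"fingers": -0.5, "x": 0, "y": 0, "z": 0, "ax": 0, "ay": 0, "az": 0},
    {"fingers": -0.5, "x": 0, "y": 0, "z": 0, "ax": 0, "ay": 0, "az": 0},
  ],
)

```text
clock: 23.62
tcp_pos: [0.534, 0.0949, 0.04]
orientation: [3.134, 0.204, 0.001]
contact_force: [-13.4, -1.1, 9.5]
grip_width: 0.0336
gripper_force: 71.5
```

```bash
python3 -c "
from bench import r
o=r.get_obs();print(o['tcp_pos'].round(4),o['contact_force'].round(1),o['clock']);print(r.hand_in())"
```

```text
[0.534  0.0949 0.04  ] [-13.4  -1.1   9.5] 23.6167
the job is handed in; nothing more can be done
None
```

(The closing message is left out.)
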